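# Set the jam caddy for the buffet in the order of the kitchen rack

## Robot

A 7-joint arm with a two-finger parallel gripper is mounted at the origin on the work surface. World frame = base frame: x ahead of the robot, y to its left, z up, the work surface at z = 0. Lengths are in m, angles in rad, forces in N, time in s.
With the tool pointing down it reaches from about 0.425 to 0.95 m from the base axis. Payload 4.7 kg.
Tool frame: the origin (TCP) lies midway between the tips of the shut fingers; the grasp point (between the pads) lies 19 mm behind it; z points along the fingers, y is the line along which they close (so a half turn about z gives the same grasp; the last joint's range is limited). The gripper opens to 85 mm and grips with 20 to 120 N. Pads are 22 mm wide; open, the fingers measure 114 mm over their backs; the gripper's body (76 mm by 85 mm) begins 54 mm behind the grasp point. The pads swing forward as they close: fully open they stand 13 mm farther back than shut.
Start: joints at [1.286, 0.469, -0.049, 1.532, 0.024, 1.141, -0.082], TCP at [0.171, -0.653, 0.231] pointing down, gripper open.
Joint ranges: [-2.59, 2.59], [-0.33, 1.99], [-1.39, 1.29], [0.1, 2.45], [-1.04, 4.18], [0.21, 1.99], [-2.66, 2.66]. Speed limits (rad/s): [2.57, 2.57, 3.14, 3.14, 3.14, 3.14, 3.14].

## Interface

Orientations are given as a unit quaternion [w, x, y, z].
In Python, from workcell import robot gives the robot as it stands.
- The arm moves only by the tool jog_arm, never from a script. Its argument "motion" is a list of rows, each a list of 7 numbers: the turn, a rotation vector about the tool's x, y, z in degrees, then the shift along the tool's x, y, z in cm, then the opening, from 0 (shut) to 1 (fully open). In form: [[wx, wy, wz, x, y, z, jaw], ...]. A call has 1 to 20 rows; each row is the pose to reach, as a shift and turn from the pose commanded when the call began, along the tool's axes at that moment; what a row does not reach only later rows make up. A row lasts 1/10 s, in which the tool goes at most 50 mm and 8.59 degrees, less where a joint would pass 70% of its speed; a pose out of reach is approached as far as the arm can. A call with a gripper value outside its range is refused whole. The fingers move at their own pace and stop on an object; the grip force is fixed at half the most. Time passes only in rows, so rows that repeat a pose let the fingers close. It gives the time, the measured TCP pose, the force, the opening and the grip force at its end, in the units of the state.
- robot.sense(): the state, without advancing time (a new reading comes with each control period).
- robot.snapshot(name): name is "side" or "top" or "wrist"; returns the picture (480x640x3 uint8, red, green, blue); there is no depth.
- robot.camera_model(name): a dict with "fx", "fy", "cx", "cy" (pixels), "R" (3x3) and "t" (3): a world point X has camera coordinates R X + t; the wrist camera has in their place "T_tool_cam" (4x4, takes a point from camera to tool coordinates, whose origin is the TCP and whose axes are the flange's). Camera axes: x right, y down, z forward; pixel columns grow to the right and rows downward; lengths in m; the calibration is good to about 2 mm. A picture is of the moment at which its call begins: read the wrist's pose just before it. camera_model takes no time and is no camera call.
- robot.hand_in(): hands the job in; it is judged then, once.
The state is a dict: "t": time; "joint_pos": joint angles; "qd": joint speeds; "tau": joint torques, N m; "tcp_pos": TCP position; "eef_rot": TCP orientation; "wrist_force": force on the tool from outside, world axes, zero at the start; "ft_torque": the same for the moment, N m; "finger_gap": finger opening in m; "grasp_force": force on a finger pad.
Only numpy, scipy, OpenCV 4.12 (cv2) and the standard library are available. Lean on these libraries where they do the work, as an engineer would, in place of code of your own. Each camera call takes 0.05 s, during which the arm holds its last target. There are 200 camera calls.

## Task

Move the four small jam jars from the front row of the steel kitchen rack into the wooden buffet caddy, one in each bay, in the same left-to-right order in which they stand in the kitchen rack. Set each one down upright on the floor of its bay, do not drop or knock over any jar, and leave the large spare jars standing where they are.

Things in the scene. Friction and masses are not known exactly. Their poses are not given: they have to be found in the camera images.
- kitchen_rack: Low steel wire rack, 162 x 352 mm, fixed, nearer than the caddy or beyond it, facing the same way within 7 degrees. Origin: underside (6 mm above the table), below the middle of its front row; x to its back row, away from the robot, y left along the row. Jar floor at z = 12 mm. Bays at y = 126, 42, -42, -126 mm (left to right); front row x = 0, back row x = 78 mm. Wires up to z = 33 mm.
- buffet_caddy: Low wooden caddy, 92 x 356 mm, a small steel bow at each end, fixed, empty at the start. Origin: centre of its underside (6 mm above the table); x away from the robot, y left along its row. One row of four bays, 72 x 72 mm inside, centred at x = 0, y = 126, 42, -42, -126 mm (left to right); floor at z = 12 mm, dividers up to 28 mm, rims up to 32 mm.
- jar_red: Small closed jam jar with red lid and red jam, 50 mm diameter, 75 mm tall, loose, about 200 g. Glass body of full width up to 61 mm, above it the lid, 45 mm in diameter. Origin: centre of its underside; z up. It starts in the front row of the kitchen rack, in front of the large red jar; the gap to the next jar in a row is 34 mm.
- jar_yellow: Small closed jam jar with yellow lid and yellow jam, 50 mm diameter, 75 mm tall, loose, about 200 g. Glass body of full width up to 61 mm, above it the lid, 45 mm in diameter. Origin: centre of its underside; z up. It starts in the front row of the kitchen rack, in front of the large yellow jar; the gap to the next jar in a row is 34 mm.
- jar_green: Small closed jam jar with green lid and green jam, 50 mm diameter, 75 mm tall, loose, about 200 g. Glass body of full width up to 61 mm, above it the lid, 45 mm in diameter. Origin: centre of its underside; z up. It starts in the front row of the kitchen rack, in front of the large green jar; the gap to the next jar in a row is 34 mm.
- jar_blue: Small closed jam jar with blue lid and blue jam, 50 mm diameter, 75 mm tall, loose, about 200 g. Glass body of full width up to 61 mm, above it the lid, 45 mm in diameter. Origin: centre of its underside; z up. It starts in the front row of the kitchen rack, in front of the large blue jar; the gap to the next jar in a row is 34 mm.
- big_red: Large spare jam jar with red lid and red jam, 62 mm diameter, 95 mm tall, loose, about 420 g; stays where it is, in the back row of the kitchen rack. Origin: centre of its underside; z up.
- big_yellow: Large spare jam jar with yellow lid and yellow jam, 62 mm diameter, 95 mm tall, loose, about 420 g; stays where it is, in the back row of the kitchen rack. Origin: centre of its underside; z up.
- big_green: Large spare jam jar with green lid and green jam, 62 mm diameter, 95 mm tall, loose, about 420 g; stays where it is, in the back row of the kitchen rack. Origin: centre of its underside; z up.
- big_blue: Large spare jam jar with blue lid and blue jam, 62 mm diameter, 95 mm tall, loose, about 420 g; stays where it is, in the back row of the kitchen rack. Origin: centre of its underside; z up.
Mind the look-alikes: they are no part of the job. What is shaped like the big_green but pink is not meant.

How it is judged:
By the outcome, as a careful person would: the job done as asked, in the order asked, and still so for the second after the job is handed in, with the robot touching nothing.
It also fails if it takes over 106 s, if anything falls off the work surface, if the arm or the gripper's body presses on something with over 40 N, if the wrist force passes 120 N, or if a joint passes its speed limit or range.

## Working session

There is one attempt and no reset: what is moved stays moved. The work goes in short steps, Python scripts to look and compute and a tool call to move; the robot and the scene stay as the last step left them, time stands still between calls to the robot, and variables do not carry over. Pictures are saved under pics/ and viewed, at most 14 in all, crops included, and the job is handed in when it is done.

Besides the shell and the picture viewer there is one more tool, called after "Request:" as name([rows], argument=value, ...), one row to a line, values as JSON. jog_arm: Moves the arm, as the interface text tells. Its arguments: {"type":"object","properties":{"motion":{"type":"array"}},"required":["motion"]}

```bash
mkdir -p pics
python3 - <<'E'
from workcell import robot
import cv2,numpy as np
s=robot.sense();print({k:np.round(v,3).tolist() for k,v in s.items()})
for n in("side","top"):
    cv2.imwrite(f"pics/{n}0.png",robot.snapshot(n)[:,:,::-1])
    print(n,robot.camera_model(n))
print(robot.camera_model("wrist"))
E
```

```text
{'t': 0.0, 'joint_pos': [1.286, 0.469, -0.049, 1.534, 0.024, 1.141, -0.082], 'qd': [0.001, 0.0, 0.002, 0.002, 0.001, -0.0, -0.0], 'tau': [0.0, -51.03, -0.047, -23.771, 0.011, 0.008, -0.0], 'tcp_pos': [0.171, -0.652, 0.23], 'eef_rot': [-0.001, 0.992, 0.128, -0.0], 'wrist_force': [-0.447, 0.099, -0.548], 'ft_torque': [0.022, -0.038, -0.014], 'grasp_force': 0.0, 'finger_gap': 0.086}
side {'fx': 512.8020205331428, 'fy': 512.8020205331428, 'cx': 319.8770211322184, 'cy': 235.85187150884025, 'R': array([[-0.80169432, -0.59737013,  0.02086022],
       [-0.42148944,  0.54022109, -0.72835968],
       [ 0.42383119, -0.59271418, -0.68487738]]), 't': array([0.43508932, 0.22780767, 0.74730682])}
top {'fx': 468.00692676798826, 'fy': 468.00692676798826, 'cx': 320.8428776439936, 'cy': 246.91059580625688, 'R': array([[-0.02981787, -0.99953803,  0.00588418],
       [-0.99324607,  0.02896876, -0.11235241],
       [ 0.11213005, -0.00919455, -0.993651  ]]), 't': array([0.0591475 , 0.54057479, 0.84329005])}
{'fx': 403.83937565877915, 'fy': 403.83937565877915, 'cx': 321.5566285752385, 'cy': 244.11036878836074, 'T_tool_cam': array([[ 1.51484005e-04, -9.52355543e-01, -3.04989994e-01,
         7.79671213e-02],
       [ 9.99999856e-01, -1.25706383e-05,  5.35937909e-04,
        -4.18867523e-04],
       [-5.14237358e-04, -3.04990032e-01,  9.52355404e-01,
        -1.43691807e-01],
       [ 0.00000000e+00,  0.00000000e+00,  0.00000000e+00,
         1.00000000e+00]])}
```

View pics/top0.png

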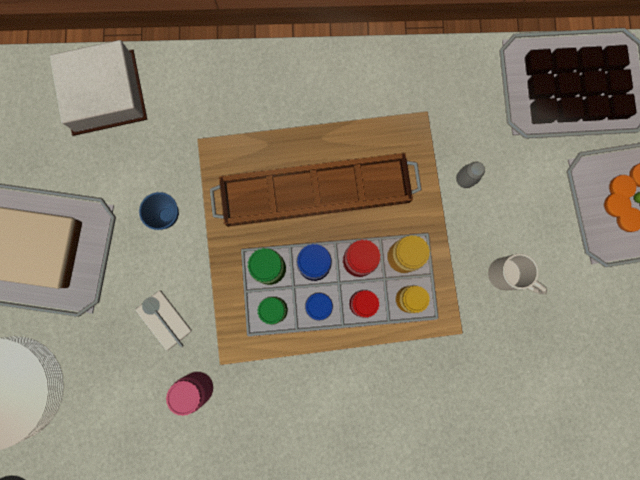

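View pics/side0.png

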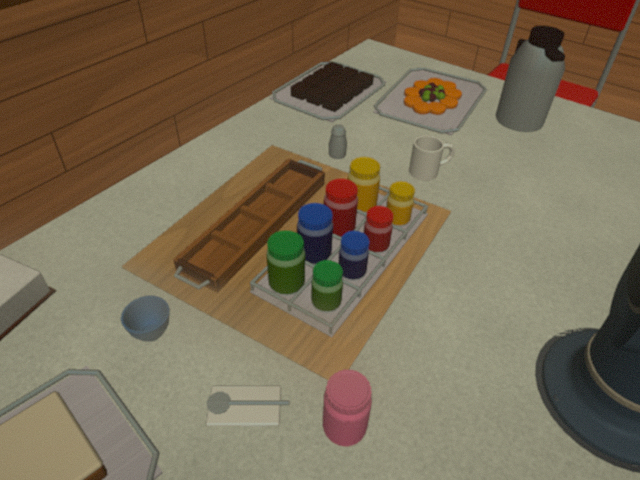

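The top view shows the small lids left to right: green (272,310), blue (319,306), red (365,303), yellow (414,298). The rack is nearer than the empty caddy, which is centred at about (316,190). The side view shows the same order, and the pink jar stands outside the rack.

```bash
cat > h.py <<'E'
import numpy as np,cv2
from workcell import robot
def cam(n):
    m=robot.camera_model(n); K=np.array([[m['fx'],0,m['cx']],[0,m['fy'],m['cy']],[0,0,1]])
    if n=='wrist':
        from scipy.spatial.transform import Rotation as Ro
        s=robot.sense();q=s['eef_rot'];T=np.eye(4);T[:3,:3]=Ro.from_quat([q[1],q[2],q[3],q[0]]).as_matrix();T[:3,3]=s['tcp_pos']
        W=np.linalg.inv(T@m['T_tool_cam']);return K,W[:3,:3],W[:3,3]
    return K,np.array(m['R']),np.array(m['t'])
def ray(c,uv):
    K,R,t=c;d=R.T@np.linalg.inv(K)@np.array([*uv,1.]);return -R.T@t,d/np.linalg.norm(d)
def plane(c,uv,z):
    o,d=ray(c,uv);return o+d*(z-o[2])/d[2]
def tri(cs,uvs):
    A=np.zeros((3,3));b=np.zeros(3);P=[]
    for c,uv in zip(cs,uvs):
        o,d=ray(c,uv);M=np.eye(3)-np.outer(d,d);A+=M;b+=M@o;P.append((o,M))
    x=np.linalg.solve(A,b);return x,max(np.linalg.norm(M@(x-o)) for o,M in P)
HUE={'green':(50,75),'blue':(105,130),'red':(172,6),'yellow':(18,32)}
def lids(img,col,vmin,smin=150):
    h,s,v=cv2.split(cv2.cvtColor(img,cv2.COLOR_RGB2HSV));a,b=HUE[col]
    m=((h>=a)&(h<=b)) if a<b else ((h>=a)|(h<=b))
    m=(m&(s>smin)&(v>vmin)).astype(np.uint8)
    n,l,st,ce=cv2.connectedComponentsWithStats(m)
    return [(st[i,4],ce[i].round(1).tolist(),st[i,:4].tolist()) for i in range(1,n) if st[i,4]>80]
E
python3 - <<'E'
from h import *
t=cv2.imread('pics/top0.png');s=cv2.imread('pics/side0.png')
for n,i in(('top',t),('side',s)):
    for c in HUE: print(n,c,lids(i[:,:,::-1].copy(),c,90))
print([ -(cam(n)[1].T@cam(n)[2]) for n in('top','side')])
cv2.imwrite('pics/crop.png',np.vstack([cv2.resize(t[140:235,200:430],None,fx=3.2,fy=3.2,interpolation=cv2.INTER_CUBIC),cv2.resize(s[150:300,160:345],(736,290),interpolation=cv2.INTER_CUBIC)]))
for p in[(272,310),(312,240),(345,175)]: print(t[p[1],p[0]])
E
```

```text
top green [(np.int32(785), [264.6, 264.4], [249, 249, 32, 32]), (np.int32(495), [270.8, 310.2], [258, 298, 26, 26])]
top blue [(np.int32(835), [313.8, 260.5], [298, 245, 33, 32]), (np.int32(547), [318.6, 306.1], [306, 293, 26, 27])]
top red [(np.int32(862), [362.9, 256.2], [347, 240, 33, 33]), (np.int32(565), [365.0, 303.4], [352, 291, 27, 26])]
top yellow [(np.int32(880), [411.8, 251.8], [395, 236, 34, 33]), (np.int32(577), [415.0, 298.7], [402, 286, 27, 27])]
side green [(np.int32(669), [284.9, 242.8], [268, 231, 35, 25]), (np.int32(468), [327.3, 271.1], [314, 260, 28, 26])]
side blue [(np.int32(637), [314.7, 215.8], [299, 204, 33, 26]), (np.int32(449), [354.6, 241.9], [342, 231, 26, 24])]
side red [(np.int32(2117), [586.5, 10.1], [519, 0, 117, 31]), (np.int32(207), [499.8, 71.1], [488, 63, 21, 17]), (np.int32(667), [576.3, 92.8], [555, 80, 43, 26]), (np.int32(640), [340.9, 191.0], [326, 179, 31, 25]), (np.int32(287), [341.0, 219.5], [330, 207, 24, 29]), (np.int32(466), [379.1, 216.8], [367, 206, 26, 22]), (np.int32(219), [378.3, 240.9], [368, 230, 22, 21])]
side yellow [(np.int32(568), [364.4, 168.2], [350, 157, 30, 23]), (np.int32(488), [367.0, 195.7], [356, 180, 24, 32]), (np.int32(413), [401.5, 191.4], [390, 182, 25, 20]), (np.int32(347), [400.4, 213.3], [387, 201, 27, 24])]
[array([0.44412928, 0.05121407, 0.89832285]), array([0.12809523, 0.57978221, 0.6686634 ])]
[ 54 113  39]
[ 65 101 130]
[ 35  68 112]
```

View pics/crop.png

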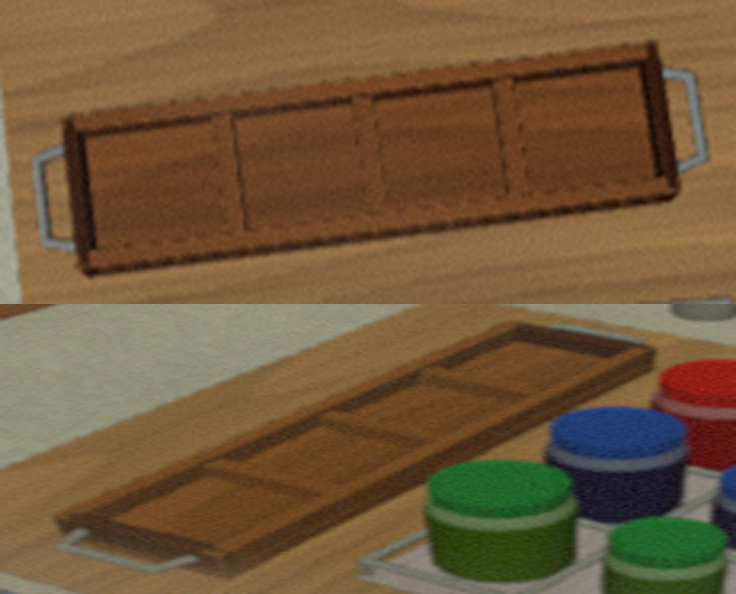

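The crop shows the caddy's four rim corners clearly in both views. In the top crop they are about (66,117), (655,44), (678,186) and (88,262). In the side crop they are about (60,520), (518,323), (655,350) and (222,557).

Run:
```python
from h import *
np.set_printoptions(precision=4,suppress=True)
T,S=cam('top'),cam('side')
ct=np.array([(66,117),(655,44),(678,186),(88,262)])/3.2+[200,140]
cs=(np.array([(60,520),(518,323),(655,350),(222,557)])-[0,304])/[3.978,1.933]+[160,150]
P=[]
for a,b in zip(ct,cs):
    x,e=tri([T,S],[a,b]);p=plane(T,a,.038);P.append(p);print('corner',x,round(e,4),p)
P=np.array(P);c=P.mean(0);u=(P[0]+P[3]-P[1]-P[2])/2;w=(P[0]+P[1]-P[2]-P[3])/2
print('caddy',c,'len',np.linalg.norm(u),'wid',np.linalg.norm(w),'yaw',np.degrees(np.arctan2(-u[0],u[1])))
top={'green':(270.8,310.2),'blue':(318.6,306.1),'red':(365,303.4),'yellow':(415,298.7)}
sd={'green':(327.3,271.1),'blue':(354.6,241.9),'red':(379.1,216.8),'yellow':(401.5,191.4)}
J=[]
for k in top:
    x,e=tri([T,S],[top[k],sd[k]]);p=plane(T,top[k],.093);J.append(p);print(k,x,round(e,4),p)
J=np.array(J);print(np.linalg.norm(np.diff(J,axis=0),axis=1));d=J[0]-J[3];print('rack yaw',np.degrees(np.arctan2(-d[0],d[1])))
for k,v in {'bg':(264.6,264.4),'bb':(313.8,260.5),'br':(362.9,256.2),'by':(411.8,251.8)}.items():print(k,plane(T,v,.113))
```

```text
corner [0.6827 0.2298 0.027 ] 0.0 [0.6797 0.2276 0.038 ]
corner [ 0.7152 -0.1224  0.0324] 0.0008 [ 0.7141 -0.1208  0.038 ]
corner [ 0.6299 -0.1322  0.0285] 0.0004 [ 0.6282 -0.13    0.038 ]
corner [0.5957 0.218  0.0267] 0.0008 [0.5931 0.2153 0.038 ]
caddy [0.6538 0.048  0.038 ] len 0.34862284992758846 wid 0.08693505694293105 yaw 5.724784580260752
green [0.4299 0.1334 0.0882] 0.0012 [0.429  0.1323 0.093 ]
blue [0.4343 0.0512 0.0856] 0.0011 [0.4335 0.0506 0.093 ]
red [ 0.4366 -0.0291  0.084 ] 0.0012 [ 0.4357 -0.0288  0.093 ]
yellow [ 0.4421 -0.1161  0.0834] 0.0012 [ 0.4411 -0.1147  0.093 ]
[0.0818 0.0794 0.0861]
rack yaw 2.81079747432633
bg [0.5059 0.1393 0.113 ]
bb [0.5101 0.0565 0.113 ]
br [ 0.5149 -0.0265  0.113 ]
by [ 0.52   -0.1093  0.113 ]
```

```bash
cat >> h.py <<'E'
from scipy.spatial.transform import Rotation as Ro
def go(*targets):
    "targets (x,y,z,yawdeg) of the TCP pointing down -> jog rows from the present pose"
    s=robot.sense();q=s['eef_rot'];R0=Ro.from_quat([q[1],q[2],q[3],q[0]])
    print('now',np.round(s['tcp_pos'],4),'yaw',round(float(np.degrees(np.arctan2(*R0.as_matrix()[[1,0],0]))),2),'tilt z',R0.as_matrix()[:,2].round(4),'t',round(s['t'],2))
    for x,y,z,w in targets:
        Rt=Ro.from_euler('z',w,degrees=True)*Ro.from_matrix(np.diag([1,-1,-1.]))
        print((R0.inv()*Rt).as_rotvec(degrees=True).round(1),(R0.inv().apply(np.array([x,y,z])-s['tcp_pos'])*100).round(2))
E
python3 -c "
from h import *
go((.38,-.35,.33,9),(.55,.03,.35,3))"
```

```text
now [ 0.1706 -0.6525  0.2303] yaw 14.66 tilt z [-5.0e-04  1.7e-03 -1.0e+00] t 0.1
[-0.1  0.   5.7] [ 27.91 -23.99  -9.92]
[-0.1  0.  11.7] [ 53.97 -56.45 -11.87]
```

Request:
jog_arm([
  [0,0,1,4,-3,-2,0.7],
  [0,0,2,8,-7,-4,0.7],
  [0,0,3,12,-10,-5,0.7],
  [0,0,4,16,-14,-7,0.7],
  [0,0,5,20,-17,-8,0.7],
  [0,0,6,24,-21,-9,0.7],
  [0,0,7,28,-24,-10,0.7],
  [0,0,8,31,-28,-10,0.7],
  [0,0,9,35,-32,-11,0.7],
  [0,0,10,38,-36,-11,0.7],
  [0,0,11,41,-40,-11.5,0.7],
  [0,0,11.7,44,-44,-12,0.7],
  [0,0,11.7,47,-48,-12,0.7],
  [0,0,11.7,50,-52,-12,0.7],
  [0,0,11.7,52,-54,-12,0.7],
  [0,0,11.7,54,-56.5,-12,0.7],
  [0,0,11.7,54,-56.5,-12,0.7],
  [0,0,11.7,54,-56.5,-12,0.7],
  [0,0,11.7,54,-56.5,-12,0.7],
])

```text
t: 2.0
tcp_pos: [0.55, 0.0287, 0.3508]
eef_rot: [0.0, 1.0, 0.025, -0.001]
wrist_force: [-0.3, -0.7, 0.3]
finger_gap: 0.0597
grasp_force: 0.0
```

Run:
```python
from h import *
np.savez('A.npz',*cam('wrist'))
i=robot.snapshot('wrist');cv2.imwrite('pics/wA.png',i[:,:,::-1])
for c in HUE: print(c,lids(i,c,90))
go((.68,.05,.25,3))
```

```text
green [(np.int32(2388), [205.3, 236.6], [177, 209, 59, 56]), (np.int32(1047), [218.6, 297.5], [199, 280, 42, 38])]
blue [(np.int32(2455), [290.2, 235.7], [262, 208, 58, 57]), (np.int32(1245), [295.1, 298.5], [275, 278, 42, 40])]
red [(np.int32(127), [344.7, 213.1], [341, 202, 16, 29]), (np.int32(2600), [375.0, 233.8], [346, 202, 59, 62]), (np.int32(1522), [367.6, 296.5], [344, 268, 47, 52])]
yellow [(np.int32(3808), [450.9, 225.8], [411, 190, 79, 73]), (np.int32(2223), [441.3, 289.2], [413, 259, 57, 61])]
now [0.55   0.0283 0.351 ] yaw 2.8 tilt z [-7.e-04 -1.e-03 -1.e+00] t 2.05
[ 0.1  0.  -0.2] [13.1  -1.54 10.09]
```

View pics/wA.png

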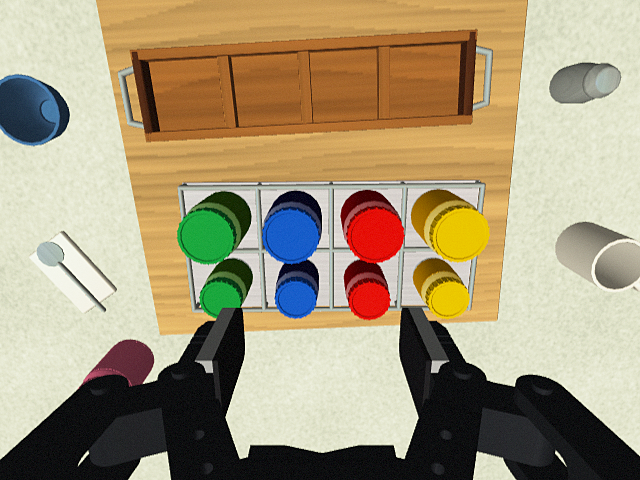

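In the wrist view the caddy's rim corners are about (131,50), (476,31), (472,121) and (147,138). The small lids are at row ~297 and the fingers do not block the view. Next is a second wrist view.

Request:
jog_arm([
  [0,0,0,4,-0.5,3,0.76],
  [0,0,0,8,-1,6,0.76],
  [0,0,0,11,-1.3,9,0.76],
  [0,0,-0.2,13,-1.5,10,0.76],
  [0,0,-0.2,13,-1.5,10,0.76],
  [0,0,-0.2,13,-1.5,10,0.76],
])

```text
t: 2.65
tcp_pos: [0.679, 0.0504, 0.2513]
eef_rot: [0.0, 1.0, 0.027, -0.0]
wrist_force: [-0.0, 0.3, 0.9]
finger_gap: 0.0649
grasp_force: 0.0
```

Run:
```python
from h import *
np.savez('B.npz',*cam('wrist'))
i=robot.snapshot('wrist');cv2.imwrite('pics/wB.png',i[:,:,::-1])
for c in HUE: print(c,lids(i,c,90))
```

```text
green [(np.int32(528), [227.3, 417.4], [217, 396, 22, 42])]
blue [(np.int32(3055), [302.2, 415.3], [269, 381, 68, 71])]
red [(np.int32(793), [369.9, 364.6], [357, 338, 56, 60]), (np.int32(3514), [394.1, 415.5], [360, 378, 67, 83])]
yellow [(np.int32(1328), [489.9, 359.3], [459, 336, 64, 53]), (np.int32(474), [493.7, 467.9], [482, 455, 24, 25])]
```

View pics/wB.png

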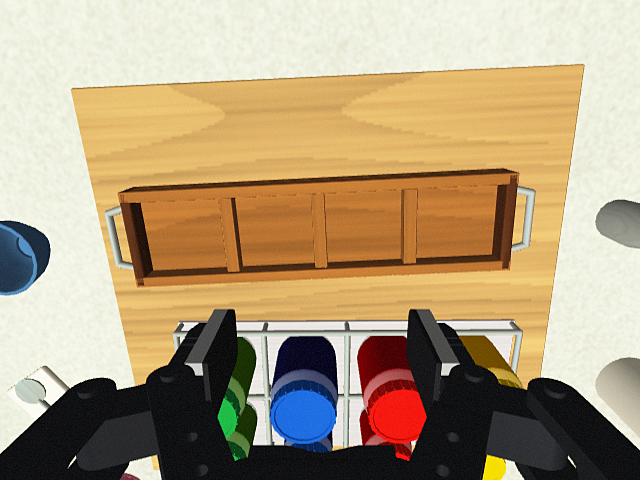

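The second view shows the caddy spanning roughly (121,200), (518,178), (510,268) and (137,285). I'll zoom both wrist views to pick the rim corners more precisely.

Run:
```python
import cv2,numpy as np
a=cv2.imread('pics/wA.png')[20:150,115:495];b=cv2.imread('pics/wB.png')[160:295,110:530]
f=lambda i,s:cv2.resize(i,None,fx=s,fy=s,interpolation=cv2.INTER_CUBIC)
# four corner zooms x8 per view
A=cv2.imread('pics/wA.png');B=cv2.imread('pics/wB.png')
r=lambda I,pts:np.hstack([f(I[y-17:y+17,x-12:x+13],8) for x,y in pts])
cv2.imwrite('pics/z.png',np.vstack([r(A,[(131,50),(476,31),(472,121),(147,138)]),r(B,[(121,195),(516,178),(510,268),(137,283)])]))
```

```text
(no output)
```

View pics/z.png

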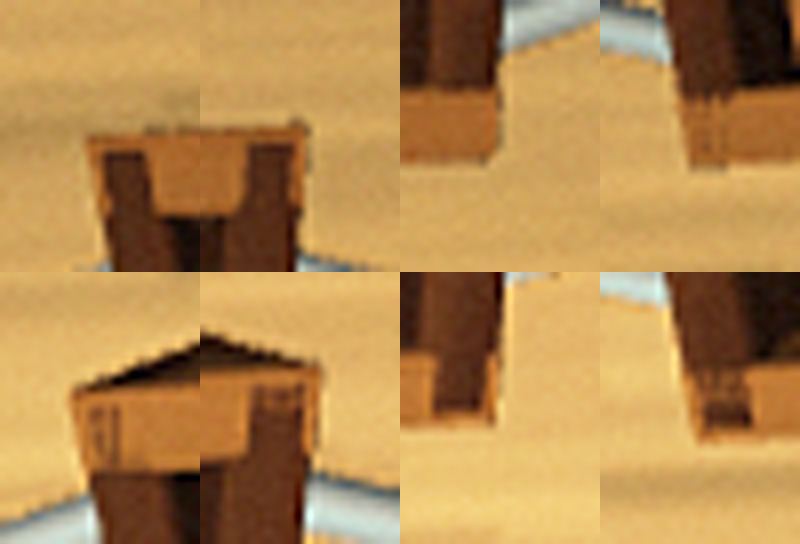

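The zoom shows sharp rim corners in both views. In A they are (130,49.9), (477.1,29.3), (471.9,124.2), (146.2,142). In B they are (118,193), (519,173), (509.9,270.1), (137.5,287.2).

Run:
```python
from h import *
np.set_printoptions(precision=4,suppress=True)
A=list(np.load('A.npz').values());B=list(np.load('B.npz').values());T,S=cam('top'),cam('side')
a=np.array([(130,49.9),(477.1,29.3),(471.9,124.2),(146.2,142)])-.4
b=np.array([(118,193),(519,173),(509.9,270.1),(137.5,287.2)])-.4
P=[];t=[]
for i in range(4):
    x,e=tri([A,B],[a[i],b[i]]);print(x,round(e,4),plane(A,a[i],.038),plane(B,b[i],.038));P+=[(plane(A,a[i],.038)+plane(B,b[i],.038))/2]
P=np.array(P);c=P.mean(0);u=(P[0]+P[3]-P[1]-P[2])/2;w=(P[0]+P[1]-P[2]-P[3])/2
print('caddy',c,'len',np.linalg.norm(u),'wid',np.linalg.norm(w),'yaw',np.degrees(np.arctan2(-u[0],u[1])))
u/=np.linalg.norm(u)
for y in(.126,.042,-.042,-.126):print('bay',c+u*y)
# lids: wrist A lid tops (z=.093), triangulate with top and side
i=cv2.imread('pics/wA.png')[:,:,::-1].copy()
top={'green':(270.8,310.2),'blue':(318.6,306.1),'red':(365,303.4),'yellow':(415,298.7)}
sd={'green':(327.3,271.1),'blue':(354.6,241.9),'red':(379.1,216.8),'yellow':(401.5,191.4)}
for k in top:
    for v in (90,150,190,210):
        L=[l for l in lids(i,k,v) if l[1][1]>270]
        print(k,v,[(l[0],l[1],l[2]) for l in L],[plane(A,l[1],.091)[:2] for l in L],[tri([A,T,S],[l[1],top[k],sd[k]]) for l in L])
```

```text
[0.6813 0.232  0.0392] 0.0 [0.6814 0.2325 0.038 ] [0.681  0.2326 0.038 ]
[ 0.7178 -0.12    0.0397] 0.0001 [ 0.7181 -0.1207  0.038 ] [ 0.7176 -0.1208  0.038 ]
[ 0.6263 -0.1307  0.0377] 0.0001 [ 0.6263 -0.1305  0.038 ] [ 0.6265 -0.1307  0.038 ]
[0.5898 0.2236 0.0373] 0.0001 [0.5899 0.2235 0.038 ] [0.5902 0.2232 0.038 ]
caddy [0.6539 0.0511 0.038 ] len 0.3554790140019439 wid 0.09184574585648761 yaw 5.88880168233201
bay [0.6409 0.1765 0.038 ]
bay [0.6496 0.0929 0.038 ]
bay [0.6582 0.0094 0.038 ]
bay [ 0.6668 -0.0742  0.038 ]
green 90 [(np.int32(1047), [218.6, 297.5], [199, 280, 42, 38])] [array([0.4315, 0.1356])] [(array([0.43  , 0.1345, 0.0891]), np.float64(0.0021048024085720037))]
green 150 [(np.int32(903), [219.0, 297.5], [200, 281, 41, 37])] [array([0.4316, 0.1351])] [(array([0.43  , 0.1343, 0.0889]), np.float64(0.0019553979964321466))]
green 190 [] [] []
green 210 [] [] []
blue 90 [(np.int32(1245), [295.1, 298.5], [275, 278, 42, 40])] [array([0.4344, 0.0519])] [(array([0.4336, 0.0518, 0.0872]), np.float64(0.0014687188159871636))]
blue 150 [(np.int32(1159), [295.5, 299.0], [275, 280,
[... 1067 characters left out ...]
0.0794]), np.float64(0.005613359155048419))]
yellow 150 [(np.int32(330), [429.0, 278.7], [413, 268, 47, 31]), (np.int32(1288), [447.8, 299.7], [425, 280, 45, 40])] [array([ 0.465 , -0.0918]), array([ 0.4412, -0.1157])] [(array([ 0.4469, -0.1118,  0.0751]), np.float64(0.017083571963670344)), (array([ 0.4409, -0.1158,  0.0859]), np.float64(0.0025968552152548477))]
yellow 190 [(np.int32(1212), [448.7, 299.9], [427, 281, 43, 39])] [array([ 0.441 , -0.1167])] [(array([ 0.441 , -0.1162,  0.0859]), np.float64(0.0028969929679322276))]
yellow 210 [(np.int32(1166), [448.8, 299.8], [427, 281, 43, 39])] [array([ 0.4411, -0.1168])] [(array([ 0.441 , -0.1163,  0.0858]), np.float64(0.0029040028270862555))]
```

The measurements agree with the text. The caddy rim comes out at 38.5 mm high and 355 x 92 mm, the lids at about 88 mm, and the jar pitch at about 84 mm. I'll start with green.

```bash
python3 -c "
from h import *
go((.4315,.135,.16,3),(.4315,.135,.044,3))"
```

```text
now [0.679  0.0508 0.2523] yaw 3.07 tilt z [ 8.e-04 -5.e-04 -1.e+00] t 2.7
[ 0.  -0.   0.1] [-24.27  -9.74   9.2 ]
[ 0.  -0.   0.1] [-24.28  -9.75  20.8 ]
```

Request:
jog_arm([
  [0,0,0,-4,-2,2,0.76],
  [0,0,0,-8,-3.5,4,0.76],
  [0,0,0,-12,-5,5,0.76],
  [0,0,0,-16,-6.5,7,0.76],
  [0,0,0,-20,-8,8,0.76],
  [0,0,0,-23,-9.3,9,0.76],
  [0,0,0,-24.3,-9.7,9.2,0.76],
  [0,0,0,-24.3,-9.7,9.2,0.76],
  [0,0,0,-24.3,-9.7,9.2,0.76],
  [0,0,0,-24.3,-9.7,9.2,0.76],
])

```text
t: 3.7
tcp_pos: [0.4336, 0.1349, 0.1602]
eef_rot: [-0.0, 1.0, 0.026, 0.001]
wrist_force: [0.9, 0.7, -0.3]
finger_gap: 0.0648
grasp_force: 0.0
```

Run:
```python
from h import *
cv2.imwrite('pics/w1.png',robot.snapshot('wrist')[:,:,::-1])
go((.4315,.135,.044,3))
```

```text
now [0.4333 0.135  0.1599] yaw 3.03 tilt z [ 1.8e-03  7.0e-04 -1.0e+00] t 3.75
[-0.  -0.1  0. ] [-2.000e-01 -1.000e-02  1.159e+01]
```

View pics/w1.png

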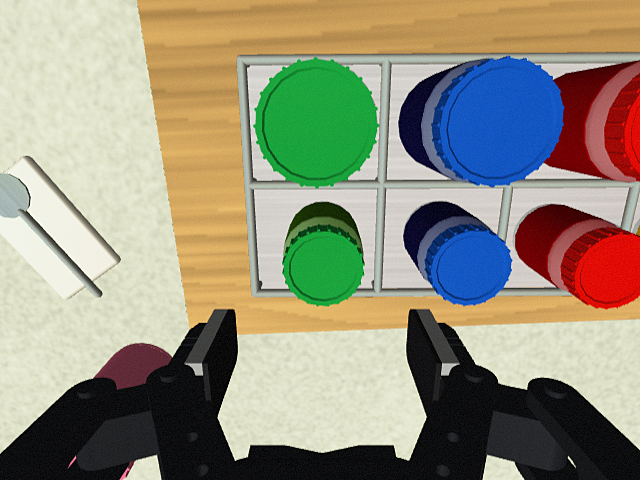

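The wrist view shows the green jar centred between the open fingers (lid at about 324,270, finger midline at 322) with clear space on both sides. I'll descend and grip.

Request:
jog_arm([
  [0,0,0,-0.2,0,2,0.76],
  [0,0,0,-0.2,0,4,0.76],
  [0,0,0,-0.2,0,6,0.76],
  [0,0,0,-0.2,0,8,0.76],
  [0,0,0,-0.2,0,9.5,0.76],
  [0,0,0,-0.2,0,10.8,0.76],
  [0,0,0,-0.2,0,11.6,0.76],
  [0,0,0,-0.2,0,11.6,0.76],
  [0,0,0,-0.2,0,11.6,0.5],
  [0,0,0,-0.2,0,11.6,0.4],
  [0,0,0,-0.2,0,11.6,0.4],
  [0,0,0,-0.2,0,11.6,0.4],
  [0,0,0,-0.2,0,11.6,0.4],
  [0,0,0,-0.2,0,11.6,0.4],
])

```text
t: 5.15
tcp_pos: [0.4301, 0.1354, 0.044]
eef_rot: [-0.0, 1.0, 0.027, 0.001]
wrist_force: [-1.0, -0.6, 5.6]
finger_gap: 0.0487
grasp_force: 62.0
```

```bash
python3 -c "
from h import *
go((.4315,.135,.18,3),(.641,.1765,.18,6),(.641,.1765,.045,6))"
```

```text
now [0.4301 0.1354 0.044 ] yaw 3.15 tilt z [ 1.7e-03  2.0e-04 -1.0e+00] t 5.15
[-0.  -0.1  0.1] [  0.16   0.05 -13.6 ]
[-0.  -0.1 -2.9] [ 21.3   -2.95 -13.57]
[-0.  -0.1 -2.9] [21.28 -2.94 -0.07]
```

Request:
jog_arm([
  [0,0,0,0,0,-1,0.4],
  [0,0,0,0,0,-3,0.4],
  [0,0,0,0,0,-5,0.4],
  [0,0,0,0,0,-7,0.4],
  [0,0,0,0,0,-9,0.4],
  [0,0,0,0,0,-11.5,0.4],
  [0,0,0,1,0,-13,0.4],
  [0,0,-0.5,3,-0.4,-13.6,0.4],
  [0,0,-1,5.5,-0.8,-13.6,0.4],
  [0,0,-1.5,8,-1.2,-13.6,0.4],
  [0,0,-2,11,-1.6,-13.6,0.4],
  [0,0,-2.5,14,-2,-13.6,0.4],
  [0,0,-2.9,16.5,-2.4,-13.6,0.4],
  [0,0,-2.9,18.5,-2.6,-13.6,0.4],
  [0,0,-2.9,20,-2.8,-13.6,0.4],
  [0,0,-2.9,21,-2.9,-13.6,0.4],
  [0,0,-2.9,21.3,-2.9,-13.6,0.4],
  [0,0,-2.9,21.3,-2.9,-13.6,0.4],
  [0,0,-2.9,21.3,-2.9,-13.6,0.4],
])

```text
t: 7.05
tcp_pos: [0.6396, 0.1758, 0.1793]
eef_rot: [0.0, 0.999, 0.053, -0.0]
wrist_force: [-0.3, 0.2, -2.0]
finger_gap: 0.0489
grasp_force: 62.3
```

Run:
```python
from h import *
cv2.imwrite('pics/s1.png',np.hstack([robot.snapshot(n)[100:330,130:530,::-1] for n in('side','top')]))
go((.641,.1765,.045,6))
```

```text
now [0.6398 0.1759 0.1795] yaw 6.08 tilt z [-3.e-04 -3.e-04 -1.e+00] t 7.15
[0.  0.  0.1] [ 0.13 -0.05 13.45]
```

View pics/s1.png

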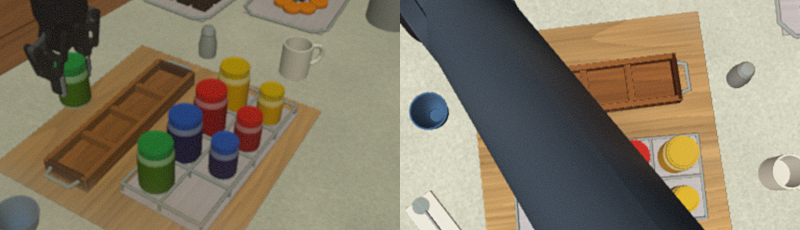

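The side crop shows green held upright over the leftmost bay, and the other seven jars standing undisturbed. I'll lower it slowly, release and rise.

Request:
jog_arm([
  [0,0,0,0.1,0,2,0.4],
  [0,0,0,0.1,0,4,0.4],
  [0,0,0,0.1,0,6,0.4],
  [0,0,0,0.1,0,8,0.4],
  [0,0,0,0.1,0,10,0.4],
  [0,0,0,0.1,0,11.5,0.4],
  [0,0,0,0.1,0,12.4,0.4],
  [0,0,0,0.1,0,13,0.4],
  [0,0,0,0.1,0,13.3,0.4],
  [0,0,0,0.1,0,13.5,0.4],
  [0,0,0,0.1,0,13.5,0.4],
  [0,0,0,0.1,0,13.5,0.4],
])

```text
t: 8.35
tcp_pos: [0.6418, 0.1762, 0.0449]
eef_rot: [-0.0, 0.999, 0.053, 0.0]
wrist_force: [-0.1, 0.2, -2.4]
finger_gap: 0.0488
grasp_force: 62.3
```

Request:
jog_arm([
  [0,0,0,0,0,0,0.62],
  [0,0,0,0,0,0,0.7],
  [0,0,0,0,0,0,0.76],
  [0,0,0,0,0,0,0.76],
  [0,0,0,0,0,-2,0.76],
  [0,0,0,0,0,-4,0.76],
  [0,0,0,0,0,-7,0.76],
  [0,0,0,0,0,-10,0.76],
  [0,0,0,0,0,-12,0.76],
  [0,0,0,0,0,-12,0.76],
  [0,0,0,0,0,-12,0.76],
])

```text
t: 9.45
tcp_pos: [0.6413, 0.1759, 0.1642]
eef_rot: [0.0, 0.999, 0.053, 0.0]
wrist_force: [-0.3, 0.9, -0.6]
finger_gap: 0.0652
grasp_force: 0.0
```

```bash
python3 -c "
from h import *
go((.434,.051,.165,3),(.434,.051,.044,3))"
```

```text
now [0.6413 0.1759 0.1642] yaw 6.06 tilt z [ 3.e-04 -3.e-04 -1.e+00] t 9.45
[ 0.  -0.   3.1] [-21.94  10.23  -0.08]
[ 0.  -0.   3.1] [-21.94  10.23  12.02]
```

Request:
jog_arm([
  [0,0,0.5,-3,1.4,0,0.76],
  [0,0,1,-7,3.2,0,0.76],
  [0,0,1.5,-11,5.1,0,0.76],
  [0,0,2,-15,7,0,0.76],
  [0,0,2.5,-18.5,8.6,0,0.76],
  [0,0,3,-21,9.8,0,0.76],
  [0,0,3.1,-21.9,10.2,0,0.76],
  [0,0,3.1,-21.9,10.2,0,0.76],
  [0,0,3.1,-21.9,10.2,0,0.76],
  [0,0,3.1,-21.9,10.2,2,0.76],
  [0,0,3.1,-21.9,10.2,4,0.76],
  [0,0,3.1,-21.9,10.2,6,0.76],
  [0,0,3.1,-21.9,10.2,8,0.76],
  [0,0,3.1,-21.9,10.2,10,0.76],
  [0,0,3.1,-21.9,10.2,11.3,0.76],
  [0,0,3.1,-21.9,10.2,12,0.76],
  [0,0,3.1,-21.9,10.2,12,0.76],
])

```text
t: 11.15
tcp_pos: [0.4346, 0.052, 0.0436]
eef_rot: [-0.0, 1.0, 0.026, -0.001]
wrist_force: [-1.0, 0.3, 0.3]
finger_gap: 0.0649
grasp_force: 0.0
```

Request:
jog_arm([
  [0,0,0,0,0,0,0.55],
  [0,0,0,0,0,0,0.4],
  [0,0,0,0,0,0,0.4],
  [0,0,0,0,0,0,0.4],
  [0,0,0,0,0,0,0.4],
  [0,0,0,0,0,0,0.4],
])

```text
t: 11.75
tcp_pos: [0.4353, 0.0517, 0.0451]
eef_rot: [-0.0, 1.0, 0.026, 0.001]
wrist_force: [-0.0, 0.9, 5.9]
finger_gap: 0.0486
grasp_force: 61.9
```

```bash
python3 -c "
from h import *
go((.434,.051,.18,3),(.6496,.0929,.18,6),(.6496,.0929,.045,6))"
```

```text
now [0.4353 0.0517 0.0451] yaw 2.96 tilt z [ 2.e-03  1.e-04 -1.e+00] t 11.75
[ 0.  -0.1 -0. ] [ -0.11   0.06 -13.49]
[ 0.  -0.1 -3. ] [ 21.64  -3.01 -13.45]
[ 0.  -0.1 -3. ] [21.61 -3.01  0.05]
```

Request:
jog_arm([
  [0,0,0,0,0,-1,0.4],
  [0,0,0,0,0,-3,0.4],
  [0,0,0,0,0,-5,0.4],
  [0,0,0,0,0,-7,0.4],
  [0,0,0,0,0,-9,0.4],
  [0,0,0,0,0,-11.5,0.4],
  [0,0,0,1,0,-13,0.4],
  [0,0,-0.5,3,-0.4,-13.5,0.4],
  [0,0,-1,5.5,-0.8,-13.5,0.4],
  [0,0,-1.5,8,-1.2,-13.5,0.4],
  [0,0,-2,11,-1.6,-13.5,0.4],
  [0,0,-2.5,14,-2,-13.5,0.4],
  [0,0,-3,16.5,-2.4,-13.5,0.4],
  [0,0,-3,18.5,-2.7,-13.5,0.4],
  [0,0,-3,20,-2.9,-13.5,0.4],
  [0,0,-3,21,-3,-13.5,0.4],
  [0,0,-3,21.6,-3,-13.5,0.4],
  [0,0,-3,21.6,-3,-13.5,0.4],
  [0,0,-3,21.6,-3,-13.5,0.4],
])

```text
t: 13.65
tcp_pos: [0.6479, 0.0924, 0.1793]
eef_rot: [0.0, 0.999, 0.052, -0.0]
wrist_force: [-0.6, 0.3, -1.3]
finger_gap: 0.0487
grasp_force: 62.2
```

Run:
```python
from h import *
cv2.imwrite('pics/w2.png',robot.snapshot('wrist')[:,:,::-1])
go((.6496,.0929,.045,6))
```

```text
now [0.6478 0.0924 0.1794] yaw 5.97 tilt z [-7.e-04 -5.e-04 -1.e+00] t 13.7
[ 0.  0. -0.] [ 0.19 -0.04 13.44]
```

View pics/w2.png

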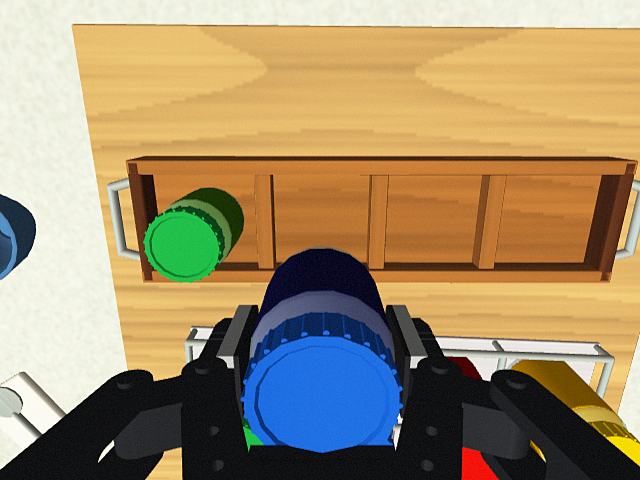

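Green stands upright inside the left bay (lid at about 183,243), and blue is held straight. I'll lower it into bay 2.

Request:
jog_arm([
  [0,0,0,0.1,0,2,0.4],
  [0,0,0,0.1,0,4,0.4],
  [0,0,0,0.1,0,6,0.4],
  [0,0,0,0.1,0,8,0.4],
  [0,0,0,0.1,0,10,0.4],
  [0,0,0,0.1,0,11.5,0.4],
  [0,0,0,0.1,0,12.4,0.4],
  [0,0,0,0.1,0,13,0.4],
  [0,0,0,0.1,0,13.4,0.4],
  [0,0,0,0.1,0,13.55,0.4],
  [0,0,0,0.1,0,13.55,0.4],
  [0,0,0,0.1,0,13.55,0.4],
])

```text
t: 14.9
tcp_pos: [0.6499, 0.0928, 0.0452]
eef_rot: [0.0, 0.999, 0.052, 0.001]
wrist_force: [-2.7, -0.7, 6.1]
finger_gap: 0.0486
grasp_force: 62.6
```

Contact is confirmed (6 N), so I'll release.

Request:
jog_arm([
  [0,0,0,0,0,0,0.62],
  [0,0,0,0,0,0,0.7],
  [0,0,0,0,0,0,0.76],
  [0,0,0,0,0,0,0.76],
  [0,0,0,0,0,-2,0.76],
  [0,0,0,0,0,-4,0.76],
  [0,0,0,0,0,-7,0.76],
  [0,0,0,0,0,-10,0.76],
  [0,0,0,0,0,-12,0.76],
  [0,0,0,0,0,-12,0.76],
  [0,0,0,0,0,-12,0.76],
])

```text
t: 16.0
tcp_pos: [0.6495, 0.0926, 0.1636]
eef_rot: [0.0, 0.999, 0.052, 0.0]
wrist_force: [0.1, 0.2, -0.2]
finger_gap: 0.065
grasp_force: 0.0
```

```bash
python3 -c "
from h import *
go((.436,-.030,.165,3),(.436,-.030,.044,3))"
```

```text
now [0.6495 0.0926 0.1636] yaw 5.96 tilt z [ 1.e-04 -3.e-04 -1.e+00] t 16.0
[ 0. -0.  3.] [-22.5    9.98  -0.14]
[ 0. -0.  3.] [-22.5    9.97  11.96]
```

Request:
jog_arm([
  [0,0,0.5,-3,1.4,0,0.76],
  [0,0,1,-7,3.1,0,0.76],
  [0,0,1.5,-11,5,0,0.76],
  [0,0,2,-15,6.8,0,0.76],
  [0,0,2.5,-18.5,8.4,0,0.76],
  [0,0,3,-21.3,9.6,0,0.76],
  [0,0,3,-22.5,10,0,0.76],
  [0,0,3,-22.5,10,0,0.76],
  [0,0,3,-22.5,10,0,0.76],
  [0,0,3,-22.5,10,2,0.76],
  [0,0,3,-22.5,10,4,0.76],
  [0,0,3,-22.5,10,6,0.76],
  [0,0,3,-22.5,10,8,0.76],
  [0,0,3,-22.5,10,10,0.76],
  [0,0,3,-22.5,10,11.3,0.76],
  [0,0,3,-22.5,10,11.9,0.76],
  [0,0,3,-22.5,10,11.9,0.76],
])

```text
t: 17.7
tcp_pos: [0.4365, -0.0295, 0.0442]
eef_rot: [-0.0, 1.0, 0.026, -0.0]
wrist_force: [-0.8, -0.5, 0.2]
finger_gap: 0.0651
grasp_force: 0.0
```

Request:
jog_arm([
  [0,0,0,0,0,0,0.55],
  [0,0,0,0,0,0,0.4],
  [0,0,0,0,0,0,0.4],
  [0,0,0,0,0,0,0.4],
  [0,0,0,0,0,0,0.4],
  [0,0,0,0,0,0,0.4],
])

```text
t: 18.3
tcp_pos: [0.4371, -0.0299, 0.0456]
eef_rot: [0.0, 1.0, 0.026, 0.001]
wrist_force: [-0.3, -0.3, 6.0]
finger_gap: 0.0486
grasp_force: 62.0
```

```bash
python3 -c "
from h import *
go((.436,-.03,.18,3),(.6582,.0094,.18,6),(.6582,.0094,.045,6))"
```

```text
now [ 0.4371 -0.0299  0.0456] yaw 2.96 tilt z [ 2.2e-03 -1.0e-04 -1.0e+00] t 18.3
[ 0.  -0.1 -0. ] [-8.000e-02  1.000e-02 -1.344e+01]
[ 0.  -0.1 -3. ] [ 22.31  -2.78 -13.39]
[ 0.  -0.1 -3. ] [22.28 -2.79  0.11]
```

Request:
jog_arm([
  [0,0,0,0,0,-1,0.4],
  [0,0,0,0,0,-3,0.4],
  [0,0,0,0,0,-5,0.4],
  [0,0,0,0,0,-7,0.4],
  [0,0,0,0,0,-9,0.4],
  [0,0,0,0,0,-11.5,0.4],
  [0,0,0,1,0,-13,0.4],
  [0,0,-0.5,3,-0.4,-13.5,0.4],
  [0,0,-1,5.5,-0.8,-13.5,0.4],
  [0,0,-1.5,8,-1.2,-13.5,0.4],
  [0,0,-2,11,-1.6,-13.5,0.4],
  [0,0,-2.5,14,-2,-13.5,0.4],
  [0,0,-3,17,-2.3,-13.5,0.4],
  [0,0,-3,19.5,-2.5,-13.5,0.4],
  [0,0,-3,21,-2.7,-13.5,0.4],
  [0,0,-3,22,-2.8,-13.5,0.4],
  [0,0,-3,22.3,-2.8,-13.5,0.4],
  [0,0,-3,22.3,-2.8,-13.5,0.4],
  [0,0,-3,22.3,-2.8,-13.5,0.4],
])

```text
t: 20.2
tcp_pos: [0.6565, 0.009, 0.1798]
eef_rot: [0.0, 0.999, 0.052, -0.0]
wrist_force: [-0.7, 0.0, -2.9]
finger_gap: 0.0486
grasp_force: 62.3
```

```bash
python3 -c "
from h import *
go((.6582,.0094,.045,6))"
```

```text
now [0.6565 0.009  0.1798] yaw 5.95 tilt z [-9.e-04 -6.e-04 -1.e+00] t 20.2
[ 0.   0.1 -0. ] [ 0.18 -0.03 13.48]
```

Request:
jog_arm([
  [0,0,0,0.1,0,2,0.4],
  [0,0,0,0.1,0,4,0.4],
  [0,0,0,0.1,0,6,0.4],
  [0,0,0,0.1,0,8,0.4],
  [0,0,0,0.1,0,10,0.4],
  [0,0,0,0.1,0,11.5,0.4],
  [0,0,0,0.1,0,12.4,0.4],
  [0,0,0,0.1,0,13,0.4],
  [0,0,0,0.1,0,13.4,0.4],
  [0,0,0,0.1,0,13.55,0.4],
  [0,0,0,0.1,0,13.55,0.4],
  [0,0,0,0.1,0,13.55,0.4],
])

```text
t: 21.4
tcp_pos: [0.6587, 0.0095, 0.0457]
eef_rot: [0.0, 0.999, 0.052, 0.0]
wrist_force: [-4.5, -1.4, 6.3]
finger_gap: 0.0488
grasp_force: 62.7
```

Request:
jog_arm([
  [0,0,0,0,0,0,0.62],
  [0,0,0,0,0,0,0.7],
  [0,0,0,0,0,0,0.76],
  [0,0,0,0,0,0,0.76],
  [0,0,0,0,0,-2,0.76],
  [0,0,0,0,0,-4,0.76],
  [0,0,0,0,0,-7,0.76],
  [0,0,0,0,0,-10,0.76],
  [0,0,0,0,0,-12,0.76],
  [0,0,0,0,0,-12,0.76],
  [0,0,0,0,0,-12,0.76],
])

```text
t: 22.5
tcp_pos: [0.6583, 0.0093, 0.164]
eef_rot: [0.0, 0.999, 0.052, 0.0]
wrist_force: [-0.0, -0.5, -0.8]
finger_gap: 0.0647
grasp_force: 0.0
```

```bash
python3 -c "
from h import *
go((.441,-.1165,.165,3),(.441,-.1165,.044,3))"
```

```text
now [0.6583 0.0093 0.164 ] yaw 5.95 tilt z [ 0.e+00 -3.e-04 -1.e+00] t 22.5
[ 0. -0.  3.] [-22.92  10.26  -0.09]
[ 0. -0.  3.] [-22.92  10.26  12.01]
```

Request:
jog_arm([
  [0,0,0.5,-3,1.4,0,0.76],
  [0,0,1,-7,3.2,0,0.76],
  [0,0,1.5,-11,5,0,0.76],
  [0,0,2,-15,6.8,0,0.76],
  [0,0,2.5,-19,8.6,0,0.76],
  [0,0,3,-21.8,9.8,0,0.76],
  [0,0,3,-22.9,10.3,0,0.76],
  [0,0,3,-22.9,10.3,0,0.76],
  [0,0,3,-22.9,10.3,0,0.76],
  [0,0,3,-22.9,10.3,2,0.76],
  [0,0,3,-22.9,10.3,4,0.76],
  [0,0,3,-22.9,10.3,6,0.76],
  [0,0,3,-22.9,10.3,8,0.76],
  [0,0,3,-22.9,10.3,10,0.76],
  [0,0,3,-22.9,10.3,11.3,0.76],
  [0,0,3,-22.9,10.3,12,0.76],
  [0,0,3,-22.9,10.3,12,0.76],
])

```text
t: 24.2
tcp_pos: [0.4416, -0.116, 0.0436]
eef_rot: [-0.0, 1.0, 0.026, -0.001]
wrist_force: [0.5, -0.5, -0.2]
finger_gap: 0.065
grasp_force: 0.0
```

Request:
jog_arm([
  [0,0,0,0,0,0,0.55],
  [0,0,0,0,0,0,0.4],
  [0,0,0,0,0,0,0.4],
  [0,0,0,0,0,0,0.4],
  [0,0,0,0,0,0,0.4],
  [0,0,0,0,0,0,0.4],
])

```text
t: 24.8
tcp_pos: [0.4423, -0.1167, 0.0451]
eef_rot: [0.0, 1.0, 0.026, 0.001]
wrist_force: [-0.1, 1.3, 6.3]
finger_gap: 0.0482
grasp_force: 62.0
```

```bash
python3 -c "
from h import *
go((.441,-.1165,.18,3),(.6668,-.0742,.18,6),(.6668,-.0742,.045,6))"
```

```text
now [ 0.4423 -0.1167  0.0451] yaw 2.96 tilt z [ 2.e-03 -4.e-04 -1.e+00] t 24.8
[ 0.  -0.1 -0. ] [ -0.1   -0.02 -13.49]
[ 0.  -0.1 -3. ] [ 22.67  -3.08 -13.45]
[ 0.  -0.1 -3. ] [22.64 -3.09  0.05]
```

Request:
jog_arm([
  [0,0,0,0,0,-1,0.4],
  [0,0,0,0,0,-3,0.4],
  [0,0,0,0,0,-5,0.4],
  [0,0,0,0,0,-7,0.4],
  [0,0,0,0,0,-9,0.4],
  [0,0,0,0,0,-11.5,0.4],
  [0,0,0,1,0,-13,0.4],
  [0,0,-0.5,3,-0.4,-13.5,0.4],
  [0,0,-1,5.5,-0.8,-13.5,0.4],
  [0,0,-1.5,8,-1.2,-13.5,0.4],
  [0,0,-2,11,-1.6,-13.5,0.4],
  [0,0,-2.5,14,-2,-13.5,0.4],
  [0,0,-3,17,-2.4,-13.5,0.4],
  [0,0,-3,19.5,-2.7,-13.5,0.4],
  [0,0,-3,21.3,-2.9,-13.5,0.4],
  [0,0,-3,22.3,-3,-13.5,0.4],
  [0,0,-3,22.7,-3.1,-13.5,0.4],
  [0,0,-3,22.7,-3.1,-13.5,0.4],
  [0,0,-3,22.7,-3.1,-13.5,0.4],
])

```text
t: 26.7
tcp_pos: [0.6655, -0.0745, 0.1793]
eef_rot: [0.0, 0.999, 0.052, -0.001]
wrist_force: [-0.4, 0.6, -1.9]
finger_gap: 0.0486
grasp_force: 62.3
```

```bash
python3 -c "
from h import *
go((.6668,-.0742,.045,6))"
```

```text
now [ 0.6655 -0.0745  0.1793] yaw 5.94 tilt z [-1.1e-03 -6.0e-04 -1.0e+00] t 26.7
[ 0.   0.1 -0.1] [ 0.15 -0.02 13.43]
```

Request:
jog_arm([
  [0,0,0,0.1,0,2,0.4],
  [0,0,0,0.1,0,4,0.4],
  [0,0,0,0.1,0,6,0.4],
  [0,0,0,0.1,0,8,0.4],
  [0,0,0,0.1,0,10,0.4],
  [0,0,0,0.1,0,11.5,0.4],
  [0,0,0,0.1,0,12.4,0.4],
  [0,0,0,0.1,0,13,0.4],
  [0,0,0,0.1,0,13.4,0.4],
  [0,0,0,0.1,0,13.55,0.4],
  [0,0,0,0.1,0,13.55,0.4],
  [0,0,0,0.1,0,13.55,0.4],
])

```text
t: 27.9
tcp_pos: [0.6678, -0.074, 0.0452]
eef_rot: [0.0, 0.999, 0.052, 0.0]
wrist_force: [-3.0, 0.2, 5.6]
finger_gap: 0.0488
grasp_force: 62.7
```

Request:
jog_arm([
  [0,0,0,0,0,0,0.62],
  [0,0,0,0,0,0,0.7],
  [0,0,0,0,0,0,0.76],
  [0,0,0,0,0,0,0.76],
  [0,0,0,0,0,-2,0.76],
  [0,0,0,0,0,-4,0.76],
  [0,0,0,0,0,-7,0.76],
  [0,0,0,0,0,-11,0.76],
  [0,0,0,0,0,-15,0.76],
  [0,0,0,0,0,-19,0.76],
  [0,0,0,-3,4,-20,0.76],
  [0,0,0,-7,8,-20,0.76],
  [0,0,0,-11,13,-20,0.76],
  [0,0,0,-14,18,-20,0.76],
  [0,0,0,-17,23,-20,0.76],
  [0,0,0,-20,28,-20,0.76],
  [0,0,0,-22,32,-20,0.76],
  [0,0,0,-24,35,-20,0.76],
  [0,0,0,-24,35,-20,0.76],
  [0,0,0,-24,35,-20,0.76],
])

```text
t: 29.9
tcp_pos: [0.4611, -0.4528, 0.243]
eef_rot: [0.001, 0.999, 0.047, -0.001]
wrist_force: [-0.7, 0.2, 0.3]
finger_gap: 0.065
grasp_force: 0.0
```

Run:
```python
from h import *
cv2.imwrite('pics/end.png',np.hstack([robot.snapshot(n)[90:370,130:530,::-1] for n in('side','top')]))
```

```text
(no output)
```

View pics/end.png

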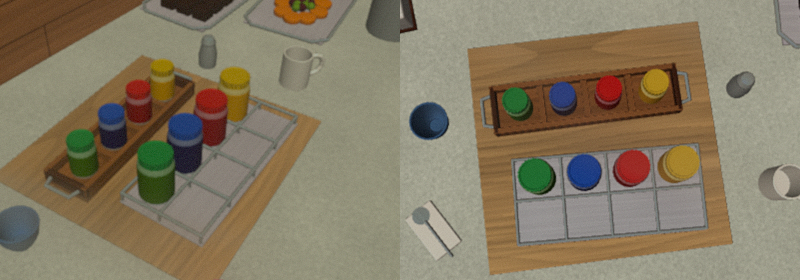

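All four small jars stand upright in the caddy: green, blue, red, yellow from left to right. The large jars are still in their places.

```bash
python3 -c "
from workcell import robot
print(robot.hand_in())"
```

```text
the job is handed in; nothing more can be done
None
```

The job is handed in at about 30 s: the four small jars stand upright in the caddy as green, blue, red, yellow from left to right, and the large spare jars are still in place.

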